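# Clamp the tray base and probe its ring seam

## Task

Lower the red lever on the clamp head fully to lock the tray base in its socket. Then take the orange-handled probe stylus from its fork, lower its tip into the ring seam at the green mark and guide it slowly (under 50 mm/s) and without pressing hard (under 20 N) along the seam past both black ticks to the red mark, without lifting it out on the way. Hang the stylus back in the fork, let go, and leave the other things where they are.

Things in the scene. Friction and masses are not known exactly. Their poses are not given: they have to be found in the camera images.
- socket: fixed twist socket, aluminium collar 184 mm across, white tray base seated in it; origin on the counter at its centre, +x towards the clamp head (grey cheeks 44 mm high, 102 to 128 mm out). Ring seam between collar and base: groove 10 mm wide, centre line radius 68 mm, floor 12 mm, rim 18 mm above the counter; marked arc at 116 to 244 degrees from +x. Teal hub in the middle 28 mm high
- latch (a joint): pivot lever on the clamp head: 0 = raised (50 degrees above level), 0.873 = fully lowered (level, pointing at the socket's centre); starts 0 to 0.25; stays where it is left; friction 0.05 N m
- latch_tip (a point): middle of the top face of the red paddle (26 mm long, 24 mm wide) at the lever's end, 59 mm from the pivot; the lever is 8 mm thick
- latch_pivot (a point): the lever's pivot, a level axis along the socket's y, 36 mm above the counter; fully lowered, the top of the lever is at 40 mm
- stylus: probe stylus hanging upright; origin at the very tip, z up, 122 mm long, 70 g. Needle 5 mm thick with ball end up to 20 mm above the tip, shank 10 mm thick up to 60, black collar 32 mm wide from 60 to 66, orange square handle 18 x 18 mm (sides along its x and y) from 66 to 122 mm
- fork: fixed white rest with aluminium fork; origin on the counter under the hanging stylus. Two tines along its x at y = -15 and +15 mm, 14 mm wide, tops at 80 mm, leave a 16 mm slot (x -26 to +26 mm) open towards -x; column behind at x = +26 to +40 mm, no higher than the tines. The stylus hangs by its collar's underside on the tines at x = y = 0, tip 20 mm above the counter
- seam_start (a point): the point on the floor centre line of the seam beside the green start mark (painted on the collar, 12 mm wide); at 116 degrees counter-clockwise from the socket's +x
- seam_end (a point): the same beside the red end mark, 128 degrees further counter-clockwise seen from above; two black ticks on the collar divide the arc into three equal steps of 42.7 degrees (51 mm)
- vial_a: amber vial, white cap, 36 mm diameter, 74 mm tall; origin at the centre of its underside; a bystander
- vial_b: amber vial, like vial_a; origin at the centre of its underside; a bystander
- count_tray: teal counting tray, 150 x 200 x 18 mm; origin at the centre of its underside; a bystander
- tweezers: stainless tweezers lying flat, 125 mm long, 8 mm high; origin at the centre of its underside; a bystander
- pill_cup: white pill cup, 48 mm wide, 32 mm tall; origin at the centre of its underside; a bystander
- spatula: counting spatula lying flat, 190 mm long; origin at the centre of its underside; a bystander

How it is judged:
By the outcome, as a careful person would: the job done as asked, in the order asked, and still so for the second after the job is handed in, with the robot touching nothing.
It also fails if it takes over 72 s, if anything falls off the work surface, if the arm or the gripper's body presses on something with over 40 N, if the wrist force passes 120 N, or if a joint passes its speed limit or range.

## Robot

A 6-joint arm with a two-finger parallel gripper is mounted at the origin on the work surface. World frame = base frame: x ahead of the robot, y to its left, z up, the work surface at z = 0. Lengths are in m, angles in rad, forces in N, time in s.
With the tool pointing down it reaches from about 0.375 to 0.975 m from the base axis. Payload 3.8 kg.
Tool frame: the origin (TCP) lies midway between the tips of the shut fingers; the grasp point (between the pads) lies 19 mm behind it; z points along the fingers, y is the direction in which the jaws open and shut (so a half turn about z gives the same grasp; the last joint's range is limited). The gripper opens to 85 mm and grips with 20 to 120 N. Pads are 22 mm wide; open, the fingers measure 114 mm over their backs; the gripper's body (76 mm by 85 mm) begins 54 mm behind the grasp point. The pads swing forward as they close: fully open they stand 13 mm farther back than shut.
Start: joints at [-1.16, 0.264, 1.604, -0, 1.274, -0.037], TCP at [0.292, -0.608, 0.231] pointing down, gripper open.
Joint ranges: [-2.63, 2.63], [-0.94, 2.18], [0.31, 2.57], [-1.31, 4.45], [0, 2.66], [-2.55, 2.55]. Speed limits (rad/s): [2.57, 2.57, 3.14, 3.14, 3.14, 3.14].

## Interface

Orientations are given as a rotation vector (axis times angle).
In Python, from workcell import bot gives the robot as it stands.
- The arm moves only by the shell command python3 -m inch 'ROWS' [FORCE]. ROWS is JSON, a list of rows, each an object of numbers: "dx", "dy", "dz": the shift along the tool's x, y, z in m; "ax", "ay", "az": the turn, a rotation vector about the tool's x, y, z in degrees; "fingers": the opening, from -1 (shut) to 1 (fully open). A call has 1 to 20 rows; each row is the pose to reach, as a shift and turn from the pose measured when the call began, along the tool's axes at that moment; what a row does not reach only later rows make up. A row lasts 1/8 s, in which the tool goes at most 62.5 mm and 10.7 degrees, less where a joint would pass 70% of its speed; a pose out of reach is approached as far as the arm can. A call with a gripper value outside its range is refused whole. The fingers move at their own pace and stop on an object; FORCE is the grip in N (left out, the last holds). Time passes only in rows, so rows that repeat a pose let the fingers close. It gives the time, the measured TCP pose, the force and the opening at its end, in the units of the state.
- bot.read_state(): the state, without advancing time (a new reading comes with each control period).
- bot.read_camera(name): name is "side" or "top" or "wrist"; returns (picture, depth): 480x640x3 uint8, blue, green, red; 480x640 float32, m along the optical axis (not along the pixel's ray), 0 where there is no reading.
- bot.get_calibration(name): a dict with "intrinsics" (3x3 intrinsics, pixels), "distortion" ([k1, k2, p1, p2, k3] as OpenCV has them; the pictures are not rectified), "view" (4x4, takes a point from world to camera coordinates). Camera axes: x right, y down, z forward; pixel columns grow to the right and rows downward; lengths in m; the calibration is good to about 2 mm. A picture is of the moment at which its call begins: read the wrist's pose just before it. get_calibration takes no time and is no camera call; for the wrist camera it gives the pose at the moment of the call.
- bot.finish_job(): hands the job in, once; it reports no verdict.
Trained networks look in the newest picture that a camera, given by its name, has taken for a name from the list of things; names that differ only in an ending like _2 or _b are one class to them, and where a whole thing is asked for, a point or a joint stands for the part that bears it (a point fixed in the world has none). Each returns a list of dicts, best first, with "p" (0 to 1); they miss things now and then, are a little off and sometimes report something else, mostly with a low value. They report only what shows in the picture. A call takes as long as a camera call.
- bot.masks_of(camera, thing): "region" (480x640 bool, what is visible of it) and "box" ([left, top, right, bottom] in pixels, round what is visible of it).
The state is a dict: "time": time; "q": joint angles; "joint_vel": joint speeds; "joint_torque": joint torques, N m; "tool_pos": TCP position; "tcp_rot": TCP orientation; "wrist_force": force on the tool from outside, world axes, zero at the start; "torque": the same for the moment, N m; "width": opening from 0.0 (shut) to 1.0 (fully open).
Only numpy, scipy, OpenCV 4.12 (cv2) and the standard library are available. Lean on these libraries where they do the work, as an engineer would, in place of code of your own. Each camera call takes 0.05 s, during which the arm holds its last target. There are 200 camera calls.

## Working session

There is one attempt and no reset: what is moved stays moved. The work goes in short steps, Python scripts to look and compute and a shell command to move; the robot and the scene stay as the last step left them, time stands still between calls to the robot, and variables do not carry over. Pictures are saved under pics/ and viewed, about 8 in all and at most 12, crops included, and the job is handed in when it is done.

```bash
ls; mkdir -p pics
cat > h.py <<'E'
import numpy as np, cv2
from workcell import bot
from scipy.spatial.transform import Rotation as R
def cam(n):
    c=bot.get_calibration(n); p,d=bot.read_camera(n)
    return p,d,np.array(c['intrinsics']),np.array(c['distortion']),np.array(c['view'])
def pts(mask,d,K,D,V):
    v,u=np.nonzero(mask&(d>0)); z=d[v,u]
    n=cv2.undistortPoints(np.stack([u,v],1).astype(np.float64)[:,None],K,D)[:,0]
    P=np.c_[n*z[:,None],z]
    return (P-V[:3,3])@V[:3,:3], u, v
def proj(P,K,D,V):
    r,_=cv2.Rodrigues(V[:3,:3]); return cv2.projectPoints(np.atleast_2d(np.asarray(P,float)),r,V[:3,3],K,D)[0][:,0]
E
python3 - <<'E'
from h import *
s=bot.read_state(); print(s)
for n in ['top','side']:
    p,d,K,D,V=cam(n); cv2.imwrite(f'pics/{n}0.png',p)
    np.savez(f'{n}0.npz',p=p,d=d,K=K,D=D,V=V)
    for t in ['socket','latch','stylus','fork','vial_a','count_tray','tweezers','pill_cup','spatula']:
        for m in bot.masks_of(n,t)[:2]:
            P,u,v=pts(m['region'],d,K,D,V)
            if len(P): print(n,t,round(m['p'],2),m['box'],len(P),np.median(P,0).round(3),np.percentile(P,2,axis=0).round(3),np.percentile(P,98,axis=0).round(3))
E
```

```text
pics
{'time': 0.0, 'q': array([-1.15986531e+00,  2.64795093e-01,  1.60538125e+00, -1.64974817e-05,
        1.27371034e+00, -3.69187815e-02]), 'joint_vel': array([ 0.00107719, -0.00045747, -0.0001605 , -0.00156699, -0.00118472,
       -0.00090036]), 'joint_torque': array([-4.71836975e-04, -5.15116882e+01, -3.67316294e+01, -2.63753882e-04,
        1.29389545e-02,  4.19112638e-06]), 'tool_pos': array([ 0.29198057, -0.60776209,  0.22992986]), 'tcp_rot': array([-3.06096113e+00, -6.97124038e-01,  6.93786207e-04]), 'wrist_force': array([-0.2242026 ,  0.23753589,  0.63839162]), 'torque': array([ 0.02363257, -0.02755042, -0.0501952 ]), 'width': 0.9993328080108257}
top socket 0.64 [396.9, 185.3, 414.0, 206.9] 222 [ 0.695 -0.237  0.073] [ 0.684 -0.255  0.012] [ 0.714 -0.224  0.081]
top latch 0.71 [312.3, 203.3, 324.3, 227.2] 144 [ 0.642 -0.024  0.071] [ 0.622 -0.032  0.019] [ 0.678 -0.01   0.086]
top stylus 0.72 [422.7, 267.4, 435.8, 277.7] 149 [ 0.495 -0.284  0.115] [ 0.485 -0.3    0.082] [ 0.509 -0.275  0.148]
top fork 0.23 [278.4, 197.8, 348.9, 286.1] 4470 [ 0.569 -0.014  0.019] [ 0.482 -0.0
[... 1444 characters left out ...]
_a 0.92 [408.5, 291.0, 427.5, 327.1] 570 [ 0.691 -0.248  0.048] [ 0.68  -0.255  0.002] [ 0.719 -0.167  0.078]
side vial_a 0.9 [334.5, 196.5, 350.2, 228.0] 325 [0.713 0.233 0.046] [0.701 0.225 0.004] [0.737 0.302 0.077]
side count_tray 0.72 [378.5, 356.2, 491.1, 452.7] 7235 [ 0.614 -0.466  0.006] [ 0.534 -0.562  0.002] [ 0.69 -0.36  0.02]
side count_tray 0.55 [304.5, 246.0, 377.8, 304.8] 2711 [ 0.592 -0.036  0.019] [ 0.515 -0.101  0.001] [0.684 0.068 0.076]
side tweezers 0.66 [281.4, 420.6, 349.3, 447.8] 482 [ 0.385 -0.455  0.007] [ 0.334 -0.469  0.   ] [ 0.45  -0.445  0.011]
side pill_cup 0.24 [304.4, 243.1, 376.6, 303.3] 2624 [ 0.59  -0.036  0.019] [ 0.516 -0.1    0.003] [0.682 0.065 0.073]
```

View pics/top0.png

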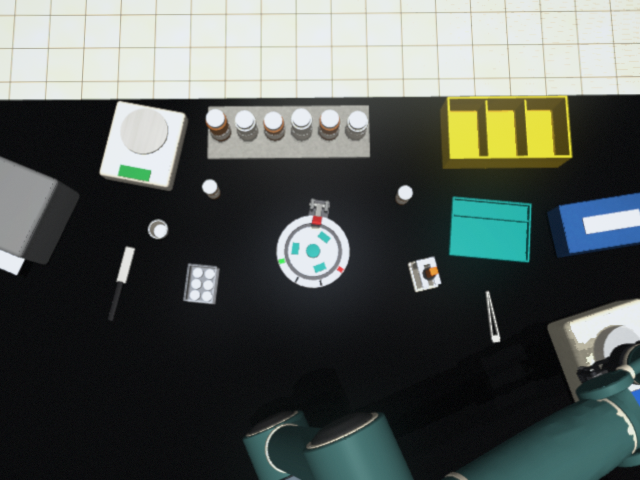

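View pics/side0.png

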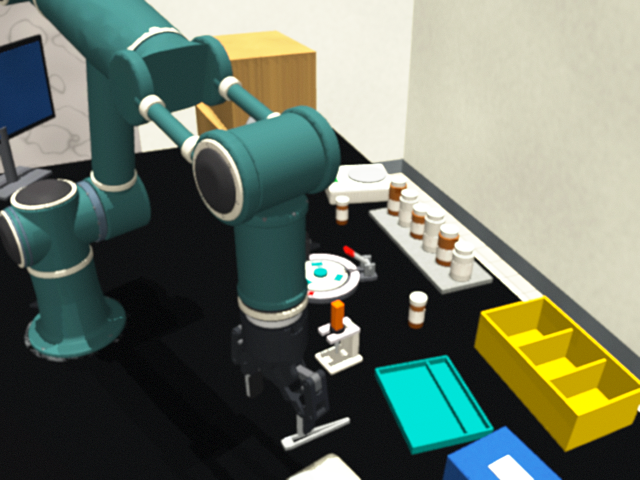

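The top view shows the socket at about (313,251), the clamp with its red lever at (318,210), the green mark at (281,261), the red mark at (340,269), and the fork and stylus at (426,272). The side view shows the fork column on the far (+x) side.

Run:
```python
from h import *
f=np.load('top0.npz'); p,d,K,D,V=[f[k] for k in 'pdKDV']
P,u,v=pts(np.ones((480,640),bool),d,K,D,V); c=p[v,u].astype(int)
near=lambda x,y,r: np.hypot(P[:,0]-x,P[:,1]-y)<r
hsv=cv2.cvtColor(p,cv2.COLOR_BGR2HSV)[v,u].astype(int)
S=near(.57,-.015,.14)
sat=hsv[:,1]>120
def rep(n,m): print(n,m.sum(),P[m].mean(0).round(4),P[m].min(0).round(3),P[m].max(0).round(3))
rep('green',S&sat&(abs(hsv[:,0]-60)<12)); red=S&sat&((hsv[:,0]<8)|(hsv[:,0]>172))
rep('paddle',red&(P[:,0]>.58)); rep('redmark',red&(P[:,0]<.58))
rep('hub',S&sat&(abs(hsv[:,0]-88)<10)&near(.57,-.015,.03))
m=S&(P[:,2]>.008)&(P[:,2]<.03); x,y=P[m,0],P[m,1]
h=cv2.convexHull(P[m][:,:2].astype(np.float32))[:,0]; print('hull circ',cv2.minEnclosingCircle(h))
F=near(.5,-.29,.08)
rep('tines',F&(P[:,2]>.072)&(P[:,2]<.084)&(hsv[:,1]<60)); rep('orange',F&sat&(P[:,2]>.12))
t=F&(P[:,2]>.06)&(P[:,2]<.09); print(cv2.minAreaRect(P[t][:,:2].astype(np.float32)))
s=bot.read_state(); Rm=R.from_rotvec(s['tcp_rot']).as_matrix(); print(Rm.round(3))
V=np.array(bot.get_calibration('wrist')['view']); C=-V[:3,:3].T@V[:3,3]
print('cam in tool',(Rm.T@(C-s['tool_pos'])).round(3)); print((Rm.T@V[:3,:3].T).round(3))
```

```text
green 18 [0.5414 0.0687 0.0193] [0.537 0.064 0.012] [0.546 0.074 0.026]
paddle 68 [ 0.6316 -0.0201  0.0793] [ 0.621 -0.029  0.069] [ 0.645 -0.01   0.09 ]
redmark 16 [ 0.5185 -0.0783  0.021 ] [ 0.513 -0.084  0.016] [ 0.524 -0.073  0.029]
hub 127 [ 0.5652 -0.0103  0.0293] [ 0.55  -0.024  0.021] [0.582 0.004 0.042]
hull circ ((0.5702781081199646, -0.015086725354194641), 0.139973983168602)
tines 270 [ 0.5046 -0.2853  0.0801] [ 0.466 -0.316  0.072] [ 0.539 -0.261  0.084]
orange 70 [ 0.4975 -0.2877  0.141 ] [ 0.488 -0.3    0.12 ] [ 0.507 -0.279  0.149]
((0.5024596452713013, -0.2887639105319977), (0.06578344106674194, 0.045934610068798065), 12.476911544799805)
[[ 0.901  0.433 -0.   ]
 [ 0.433 -0.901 -0.   ]
 [-0.     0.    -1.   ]]
cam in tool [ 0.077 -0.    -0.143]
[[-0.    -0.954 -0.299]
 [ 1.    -0.     0.   ]
 [-0.    -0.299  0.954]]
```

```bash
python3 -m inch '[{"dx":0.133,"dy":-0.107,"dz":-0.02,"az":6,"fingers":-1},{"dx":0.267,"dy":-0.2135,"dz":-0.02,"az":13.2,"fingers":-1},{"dx":0.267,"dy":-0.2135,"dz":-0.02,"az":13.2,"fingers":-1},{"dx":0.267,"dy":-0.2135,"dz":-0.02,"az":13.2,"fingers":-1},{"dx":0.267,"dy":-0.2135,"dz":-0.02,"az":13.2,"fingers":-1},{"dx":0.267,"dy":-0.2135,"dz":-0.02,"az":13.2,"fingers":-1},{"dx":0.267,"dy":-0.2135,"dz":-0.02,"az":13.2,"fingers":-1},{"dx":0.267,"dy":-0.2135,"dz":-0.02,"az":13.2,"fingers":-1},{"dx":0.267,"dy":-0.2135,"dz":-0.02,"az":13.2,"fingers":-1},{"dx":0.267,"dy":-0.2135,"dz":-0.02,"az":13.2,"fingers":-1}]'
python3 - <<'E'
from h import *
p,d,K,D,V=cam('wrist'); cv2.imwrite('pics/wf.png',p); np.savez('wf.npz',p=p,d=d,K=K,D=D,V=V)
P,u,v=pts(np.ones((480,640),bool),d,K,D,V); hsv=cv2.cvtColor(p,cv2.COLOR_BGR2HSV)[v,u].astype(int)
F=np.hypot(P[:,0]-.5,P[:,1]+.287)<.08
def rep(n,m): print(n,m.sum(),P[m].mean(0).round(4),np.percentile(P[m],2,axis=0).round(4),np.percentile(P[m],98,axis=0).round(4),cv2.minAreaRect(P[m][:,:2].astype(np.float32)))
o=F&(hsv[:,1]>120)&(abs(hsv[:,0]-12)<10)
rep('otop',o&(P[:,2]>.137)); rep('o',o&(P[:,2]>.09))
rep('tines',F&(P[:,2]>.076)&(P[:,2]<.084)&(hsv[:,1]<60)&(hsv[:,2]>70))
rep('base',F&(P[:,2]<.03)&(P[:,2]>.003)&(hsv[:,2]>90))
E
```

```text
invalid input at $[0]: expected keys dx, dy, dz, ax, ay, az, fingers
<stdin>:5: RuntimeWarning: Mean of empty slice.
  ret = um.true_divide(
Traceback (most recent call last):
IndexError: index -1 is out of bounds for axis 0 with size 0
```

View pics/wf.png

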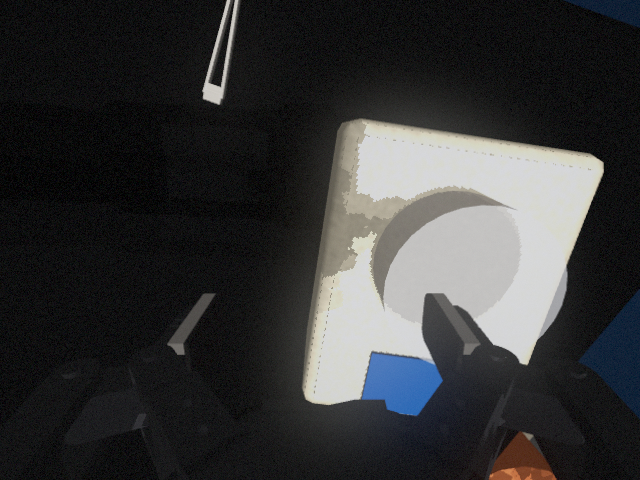

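The move was refused because every row needs all seven keys, so the picture only shows the start view: a scale under the gripper and the tweezers at (220,50). I'll resend it with full rows.

```bash
cat > wf.py <<'E'
from h import *
p,d,K,D,V=cam('wrist'); cv2.imwrite('pics/wf1.png',p); np.savez('wf.npz',p=p,d=d,K=K,D=D,V=V)
P,u,v=pts(np.ones((480,640),bool),d,K,D,V); hsv=cv2.cvtColor(p,cv2.COLOR_BGR2HSV)[v,u].astype(int)
F=np.hypot(P[:,0]-.5,P[:,1]+.287)<.08
def rep(n,m):
    if m.sum()<5: return print(n,'none')
    print(n,m.sum(),P[m].mean(0).round(4),np.percentile(P[m],2,axis=0).round(4),np.percentile(P[m],98,axis=0).round(4),cv2.minAreaRect(P[m][:,:2].astype(np.float32)))
o=F&(hsv[:,1]>120)&(abs(hsv[:,0]-12)<10)
rep('otop',o&(P[:,2]>.137)); rep('o',o&(P[:,2]>.09))
rep('tines',F&(P[:,2]>.076)&(P[:,2]<.084)&(hsv[:,1]<60)&(hsv[:,2]>70))
rep('base',F&(P[:,2]<.03)&(P[:,2]>.003)&(hsv[:,2]>90))
E
python3 -m inch '[{"dx":0.05,"dy":-0.04,"dz":-0.02,"ax":0,"ay":0,"az":3,"fingers":-1},{"dx":0.1,"dy":-0.08,"dz":-0.02,"ax":0,"ay":0,"az":6,"fingers":-1},{"dx":0.15,"dy":-0.12,"dz":-0.02,"ax":0,"ay":0,"az":9,"fingers":-1},{"dx":0.2,"dy":-0.16,"dz":-0.02,"ax":0,"ay":0,"az":12,"fingers":-1},{"dx":0.24,"dy":-0.19,"dz":-0.02,"ax":0,"ay":0,"az":13.2,"fingers":-1},{"dx":0.267,"dy":-0.2135,"dz":-0.02,"ax":0,"ay":0,"az":13.2,"fingers":-1},{"dx":0.267,"dy":-0.2135,"dz":-0.02,"ax":0,"ay":0,"az":13.2,"fingers":-1},{"dx":0.267,"dy":-0.2135,"dz":-0.02,"ax":0,"ay":0,"az":13.2,"fingers":-1}]' && python3 wf.py
```

```text
time: 2.05
tool_pos: [0.4405, -0.3007, 0.2515]
tcp_rot: [3.122, 0.342, -0.0]
wrist_force: [-0.1, 0.4, 0.2]
width: 0.001
otop 706 [ 0.49   -0.2893  0.1727] [ 0.4417 -0.3187  0.1405] [ 0.5059 -0.2602  0.3455] ((0.4538680911064148, -0.2938985526561737), (0.08151916414499283, 0.08721408247947693), 54.16659927368164)
o 744 [ 0.4908 -0.2892  0.1698] [ 0.4417 -0.3184  0.1094] [ 0.5065 -0.2622  0.3453] ((0.4538680911064148, -0.2938985526561737), (0.08151916414499283, 0.08721408247947693), 54.16659927368164)
tines 2247 [ 0.5063 -0.287   0.0806] [ 0.4683 -0.3127  0.0791] [ 0.534  -0.2636  0.0821] ((0.5008144974708557, -0.28817304968833923), (0.06518405675888062, 0.044044796377420425), 12.48582649230957)
base 721 [ 0.5055 -0.2859  0.0102] [ 0.4653 -0.3216  0.0073] [ 0.5424 -0.2539  0.0161] ((0.5023930668830872, -0.28789928555488586), (0.07405488938093185, 0.059505823999643326), 12.364422798156738)
```

View pics/wf1.png

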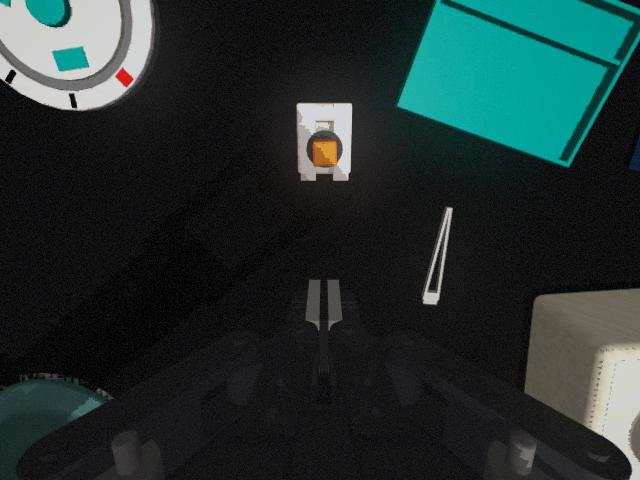

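The fork is at (325,140) with its slot opening down the image, towards the robot, and the stylus handle at (325,153) is square to the tines. Next I look at the socket.

```bash
python3 -m inch '[{"dx":0.03,"dy":-0.06,"dz":0,"ax":0,"ay":0,"az":5,"fingers":-1},{"dx":0.06,"dy":-0.12,"dz":0,"ax":0,"ay":0,"az":10,"fingers":-1},{"dx":0.09,"dy":-0.18,"dz":0,"ax":0,"ay":0,"az":15,"fingers":-1},{"dx":0.12,"dy":-0.24,"dz":0,"ax":0,"ay":0,"az":20,"fingers":-1},{"dx":0.133,"dy":-0.2785,"dz":0,"ax":0,"ay":0,"az":21.3,"fingers":-1},{"dx":0.133,"dy":-0.2785,"dz":0,"ax":0,"ay":0,"az":21.3,"fingers":-1},{"dx":0.133,"dy":-0.2785,"dz":0,"ax":0,"ay":0,"az":21.3,"fingers":-1}]'
cat > ws.py <<'E'
from h import *
import sys
from scipy.optimize import least_squares
f=np.load('wf.npz'); p,d,K,D,V=[f[k] for k in 'pdKDV']
def load(p,d,K,D,V):
    P,u,v=pts(np.ones((480,640),bool),d,K,D,V); return P,cv2.cvtColor(p,cv2.COLOR_BGR2HSV)[v,u].astype(int)
P,h=load(p,d,K,D,V)
o=(np.hypot(P[:,0]-.494,P[:,1]+.29)<.03)&(h[:,1]>120)&(P[:,2]>.139)&(P[:,2]<.146)
print('handle top',P[o].mean(0).round(4),cv2.minAreaRect(P[o][:,:2].astype(np.float32)))
p,d,K,D,V=cam('wrist'); cv2.imwrite(f'pics/{sys.argv[1]}.png',p); np.savez('ws.npz',p=p,d=d,K=K,D=D,V=V)
P,h=load(p,d,K,D,V); r=np.hypot(P[:,0]-.565,P[:,1]+.010); sat=h[:,1]>110
fit=lambda m,R0: least_squares(lambda c: np.hypot(P[m,0]-c[0],P[m,1]-c[1])-c[2],[.565,-.01,R0],loss='soft_l1',f_scale=.001).x.round(4)
# groove floor (12 mm) pixels
m=(abs(r-.068)<.012)&(abs(P[:,2]-.012)<.0025); print('groove',m.sum(),fit(m,.068), P[m,2].mean())
m=(r<.10)&(abs(P[:,2]-.018)<.002)&(r>.078); hh=cv2.convexHull(P[m][:,:2].astype(np.float32))[:,0]
P2=P;
m=(r<.03)&sat&(P[:,2]>.024)&(P[:,2]<.032); print('hub',m.sum(),cv2.minEnclosingCircle(P[m][:,:2].astype(np.float32)),P[m].mean(0).round(4))
c=least_squares(lambda c: np.hypot(hh[:,0]-c[0],hh[:,1]-c[1])-c[2],[.565,-.01,.092],loss='soft_l1',f_scale=.001).x; print('collar',c.round(4))
for n,m in [('green',sat&(abs(h[:,0]-60)<12)&(r>.07)&(r<.1)),('redmark',sat&((h[:,0]<8)|(h[:,0]>172))&(r<.1)&(P[:,2]<.03)&(r>.07)),('paddle',sat&((h[:,0]<8)|(h[:,0]>172))&(r<.12)&(P[:,2]>.033))]:
    q=P[m].mean(0); print(n,m.sum(),q.round(4),P[m].min(0).round(3),P[m].max(0).round(3),'ang',np.degrees(np.arctan2(q[1]-c[1],q[0]-c[0])).round(2))
m=(P[:,2]>.042)&(P[:,2]<.046)&(r<.15)&(r>.09); print('cheeks',m.sum(),P[m].mean(0).round(4))
E
python3 ws.py ws0
```

```text
time: 2.98
tool_pos: [0.5103, -0.0016, 0.2511]
tcp_rot: [3.131, -0.243, -0.0]
wrist_force: [0.7, 0.7, 0.9]
width: -0.001
handle top [ 0.4974 -0.2889  0.1424] ((0.4971323013305664, -0.28865885734558105), (0.01719612628221512, 0.017503414303064346), 13.079895973205566)
groove 3241 [ 0.5637 -0.0105  0.0685] 0.012588103170645015
hub 805 ((0.5645949244499207, -0.010394283570349216), 0.017112715169787407) [ 0.5647 -0.01    0.0285]
collar [ 0.5641 -0.0106  0.0913]
green 130 [0.5385 0.0657 0.0342] [ 0.509 -0.062  0.018] [0.546 0.076 0.345] ang 108.55
redmark 133 [ 0.5173 -0.0783  0.0196] [ 0.509 -0.086  0.018] [ 0.526 -0.07   0.022] ang -124.65
paddle 816 [ 0.6217 -0.0189  0.1015] [ 0.508 -0.063  0.068] [0.644 0.057 0.352] ang -8.27
cheeks 647 [ 0.6768 -0.0281  0.0442]
```

View pics/ws0.png

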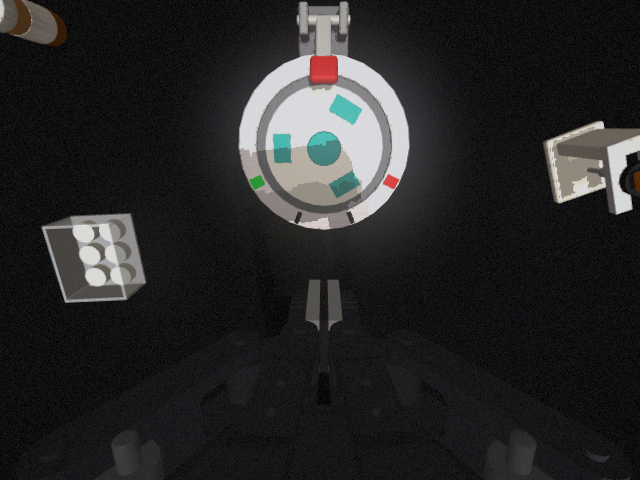

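The socket centre is about (0.564,-0.0105) and its yaw about -8.7°. The lever is raised, with its red paddle at (323,70). Next I press it down with shut fingers.

```bash
python3 -m inch '[{"dx":0.06,"dy":0,"dz":0.04,"ax":0,"ay":0,"az":0,"fingers":-1},{"dx":0.11,"dy":0.0007,"dz":0.08,"ax":0,"ay":0,"az":0,"fingers":-1},{"dx":0.127,"dy":0.0007,"dz":0.12,"ax":0,"ay":0,"az":0,"fingers":-1},{"dx":0.127,"dy":0.0007,"dz":0.136,"ax":0,"ay":0,"az":0,"fingers":-1},{"dx":0.126,"dy":0.0007,"dz":0.146,"ax":0,"ay":0,"az":0,"fingers":-1},{"dx":0.124,"dy":0.0007,"dz":0.156,"ax":0,"ay":0,"az":0,"fingers":-1},{"dx":0.122,"dy":0.0007,"dz":0.166,"ax":0,"ay":0,"az":0,"fingers":-1},{"dx":0.120,"dy":0.0007,"dz":0.176,"ax":0,"ay":0,"az":0,"fingers":-1},{"dx":0.118,"dy":0.0007,"dz":0.186,"ax":0,"ay":0,"az":0,"fingers":-1},{"dx":0.117,"dy":0.0007,"dz":0.196,"ax":0,"ay":0,"az":0,"fingers":-1},{"dx":0.116,"dy":0.0007,"dz":0.206,"ax":0,"ay":0,"az":0,"fingers":-1},{"dx":0.116,"dy":0.0007,"dz":0.209,"ax":0,"ay":0,"az":0,"fingers":-1}]'
```

```text
time: 4.53
tool_pos: [0.6239, -0.0211, 0.0408]
tcp_rot: [3.131, -0.245, -0.003]
wrist_force: [-1.1, 0.7, 1.4]
width: 0.001
```

```bash
python3 -m inch '[{"dx":0,"dy":0,"dz":0.001,"ax":0,"ay":0,"az":0,"fingers":-1},{"dx":0,"dy":0,"dz":0.002,"ax":0,"ay":0,"az":0,"fingers":-1},{"dx":0,"dy":0,"dz":0.002,"ax":0,"ay":0,"az":0,"fingers":-1}]'
```

```text
time: 4.9
tool_pos: [0.6239, -0.021, 0.0404]
tcp_rot: [3.131, -0.245, -0.004]
wrist_force: [-4.4, -0.3, 8.9]
width: 0.003
```

```bash
python3 -m inch '[{"dx":0,"dy":0,"dz":-0.03,"ax":0,"ay":0,"az":0,"fingers":-1},{"dx":-0.03,"dy":0,"dz":-0.08,"ax":0,"ay":0,"az":0,"fingers":-1},{"dx":-0.08,"dy":0,"dz":-0.13,"ax":0,"ay":0,"az":0,"fingers":-0.5},{"dx":-0.116,"dy":0,"dz":-0.18,"ax":0,"ay":0,"az":0,"fingers":0},{"dx":-0.116,"dy":0,"dz":-0.21,"ax":0,"ay":0,"az":0,"fingers":0.2},{"dx":-0.116,"dy":0,"dz":-0.21,"ax":0,"ay":0,"az":0,"fingers":0.2},{"dx":-0.116,"dy":0,"dz":-0.21,"ax":0,"ay":0,"az":0,"fingers":0.2}]'; python3 ws.py ws1
python3 - <<'E'
from h import *
f=np.load('ws.npz'); p,d,K,D,V=[f[k] for k in 'pdKDV']
P,u,v=pts(np.ones((480,640),bool),d,K,D,V); h=cv2.cvtColor(p,cv2.COLOR_BGR2HSV)[v,u].astype(int)
a=np.radians(-8.7); X=P[:,:2]-[.564,-.0105]; sx=X@[np.cos(a),np.sin(a)]; sy=X@[-np.sin(a),np.cos(a)]
m=(abs(sy)<.006)&(P[:,2]>.03)&(P[:,2]<.1)&(sx>.03)&(sx<.125)
for lo in np.arange(.035,.125,.01):
    k=m&(sx>=lo)&(sx<lo+.01); print(lo.round(3),k.sum(),P[k,2].mean().round(4) if k.any() else '')
x=sx[m&(sx<.1)];z=P[m&(sx<.1),2];print('slope',np.polyfit(x,z,1))
for n,k in [('green',(abs(h[:,0]-60)<12)),('red',(h[:,0]<8)|(h[:,0]>172))]:
    k=k&(h[:,1]>110)&(np.hypot(sx,sy)<.1)&(np.hypot(sx,sy)>.07)&(P[:,2]<.024); print(n,k.sum(),P[k].mean(0).round(4),np.degrees(np.arctan2(sy[k].mean(),sx[k].mean()))%360)
E
```

```text
time: 5.78
tool_pos: [0.5098, -0.0028, 0.2503]
tcp_rot: [3.131, -0.245, -0.003]
wrist_force: [0.1, -0.1, -0.6]
width: 0.604
handle top [ 0.4974 -0.2889  0.1424] ((0.4971323013305664, -0.28865885734558105), (0.01719612628221512, 0.017503414303064346), 13.079895973205566)
groove 3267 [ 0.5638 -0.0105  0.0686] 0.012579550452633134
hub 813 ((0.5643976330757141, -0.010196341201663017), 0.017102748155593872) [ 0.5647 -0.0101  0.0286]
collar [ 0.564  -0.0106  0.0913]
green 204 [0.5307 0.0434 0.1334] [ 0.491 -0.067  0.018] [0.546 0.076 0.344] ang 121.72
redmark 131 [ 0.5172 -0.0782  0.0197] [ 0.509 -0.086  0.018] [ 0.525 -0.071  0.022] ang -124.71
paddle 763 [ 0.6048 -0.0166  0.0789] [ 0.493 -0.067  0.037] [0.633 0.058 0.351] ang -8.35
cheeks 574 [ 0.6768 -0.0276  0.0441]
0.035 37 0.0401
0.045 143 0.0411
0.055 150 0.041
0.065 149 0.0405
0.075 156 0.0404
0.085 155 0.0405
0.095 165 0.0407
0.105 159 0.0406
0.115 50 0.0402
slope [-0.00866827  0.04129748]
green 129 [0.5394 0.0683 0.0195] 116.03995662114316
red 131 [ 0.5172 -0.0782  0.0197] 244.0194040148296
```

The lever is level at about 40.5 mm, fully down, and the mark angles come out at 116.04° and 244.02°. Now I fetch the stylus.

```bash
python3 -m inch '[{"dx":0.006,"dy":0.06,"dz":0.01,"ax":0,"ay":0,"az":-5,"fingers":0.2},{"dx":0.013,"dy":0.12,"dz":0.02,"ax":0,"ay":0,"az":-10,"fingers":0.2},{"dx":0.02,"dy":0.18,"dz":0.03,"ax":0,"ay":0,"az":-15,"fingers":0.2},{"dx":0.026,"dy":0.24,"dz":0.04,"ax":0,"ay":0,"az":-20,"fingers":0.2},{"dx":0.0317,"dy":0.2847,"dz":0.05,"ax":0,"ay":0,"az":-21.6,"fingers":0.2},{"dx":0.0317,"dy":0.2847,"dz":0.06,"ax":0,"ay":0,"az":-21.6,"fingers":0.2},{"dx":0.0317,"dy":0.2847,"dz":0.06,"ax":0,"ay":0,"az":-21.6,"fingers":0.2}]'
python3 - <<'E'
from h import *
s=bot.read_state(); p,d,K,D,V=cam('wrist'); cv2.imwrite('pics/st.png',p)
P,u,v=pts(np.ones((480,640),bool),d,K,D,V); h=cv2.cvtColor(p,cv2.COLOR_BGR2HSV)[v,u].astype(int)
o=(np.hypot(P[:,0]-.494,P[:,1]+.29)<.03)&(h[:,1]>120)&(P[:,2]>.138)&(P[:,2]<.147)
print(o.sum(),cv2.minAreaRect(P[o][:,:2].astype(np.float32)) if o.any() else '')
print(s['tool_pos'],s['tcp_rot'],proj([[.497,-.289,.142],[.494,-.29,.142]],K,D,V))
E
```

```text
time: 6.7
tool_pos: [0.4946, -0.2879, 0.1867]
tcp_rot: [-3.119, -0.344, 0.013]
wrist_force: [-0.2, 0.2, -0.5]
width: 0.603
871 ((0.49733105301856995, -0.28876224160194397), (0.017780637368559837, 0.017517631873488426), 13.45900821685791)
[ 0.49462678 -0.28789119  0.18665447] [-3.11917861 -0.34393682  0.01343521] [[326.66195994 257.20083098]
 [327.18789019 262.10088031]]
```

View pics/st.png

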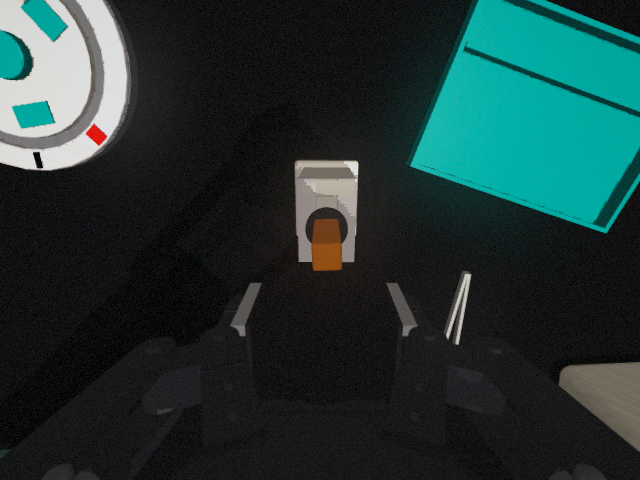

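The view shows the handle at (327,245) centred between the open pads, which are at (245,310) and (400,310). I'll write a helper that works out the tool-frame shift, including the small tilt correction.

```bash
cat >> h.py <<'E'
def rel(xyz,yaw):
    s=bot.read_state(); Rm=R.from_rotvec(s['tcp_rot'])
    a=np.radians(yaw); Rd=R.from_matrix(np.array([[np.cos(a),np.sin(a),0],[np.sin(a),-np.cos(a),0],[0,0,-1]]))
    print('pos',s['tool_pos'].round(4),'d',Rm.inv().apply(np.array(xyz)-s['tool_pos']).round(4),'turn',np.degrees((Rm.inv()*Rd).as_rotvec()).round(2),'F',s['wrist_force'].round(1),'w',round(s['width'],3))
E
python3 -c "
from h import *
rel([.4973,-.2888,.098],13)"
```

```text
pos [ 0.4953 -0.2877  0.1878] d [0.0024 0.0018 0.0897] turn [-0.17  0.39 -0.35] F [-0.1  0.8  0.7] w 0.602
```

```bash
python3 -m inch '[{"dx":0.0024,"dy":0.0018,"dz":0.03,"ax":-0.17,"ay":0.39,"az":-0.35,"fingers":0.2},{"dx":0.0024,"dy":0.0018,"dz":0.06,"ax":-0.17,"ay":0.39,"az":-0.35,"fingers":0.2},{"dx":0.0024,"dy":0.0018,"dz":0.0897,"ax":-0.17,"ay":0.39,"az":-0.35,"fingers":0.2},{"dx":0.0024,"dy":0.0018,"dz":0.0897,"ax":-0.17,"ay":0.39,"az":-0.35,"fingers":0.2},{"dx":0.0024,"dy":0.0018,"dz":0.0897,"ax":-0.17,"ay":0.39,"az":-0.35,"fingers":0.2}]' 40; python3 -c "
from h import *
rel([.4973,-.2888,.098],13)"
```

```text
time: 7.38
tool_pos: [0.4983, -0.2884, 0.0994]
tcp_rot: [3.12, 0.357, 0.002]
wrist_force: [1.0, 0.2, 0.2]
width: 0.603
pos [ 0.4983 -0.2884  0.0994] d [-0.0011  0.0002  0.0014] turn [ 0.06 -0.06  0.07] F [1.  0.2 0.2] w 0.603
```

Good alignment. Close at 40 N.

```bash
python3 -m inch '[{"dx":-0.001,"dy":0,"dz":0.0014,"ax":0.06,"ay":-0.06,"az":0.07,"fingers":0},{"dx":-0.001,"dy":0,"dz":0.0014,"ax":0.06,"ay":-0.06,"az":0.07,"fingers":-0.5},{"dx":-0.001,"dy":0,"dz":0.0014,"ax":0.06,"ay":-0.06,"az":0.07,"fingers":-1},{"dx":-0.001,"dy":0,"dz":0.0014,"ax":0.06,"ay":-0.06,"az":0.07,"fingers":-1},{"dx":-0.001,"dy":0,"dz":0.0014,"ax":0.06,"ay":-0.06,"az":0.07,"fingers":-1},{"dx":-0.001,"dy":0,"dz":0.0014,"ax":0.06,"ay":-0.06,"az":0.07,"fingers":-1},{"dx":-0.001,"dy":0,"dz":0.0014,"ax":0.06,"ay":-0.06,"az":0.07,"fingers":-1}]' 50; python3 -c "
from h import *
rel([.4973,-.2888,.098],13)"
```

```text
time: 8.25
tool_pos: [0.4981, -0.2891, 0.0992]
tcp_rot: [3.12, 0.355, 0.003]
wrist_force: [-0.1, 0.8, 5.7]
width: 0.204
pos [ 0.4981 -0.2891  0.0992] d [-0.0007 -0.0004  0.0012] turn [ 0.07 -0.09 -0.01] F [-0.1  0.8  5.7] w 0.204
```

```bash
python3 -m inch '[{"dx":0,"dy":0,"dz":-0.02,"ax":0,"ay":0,"az":0,"fingers":-1},{"dx":0,"dy":0,"dz":-0.05,"ax":0,"ay":0,"az":0,"fingers":-1},{"dx":0,"dy":0,"dz":-0.09,"ax":0,"ay":0,"az":0,"fingers":-1},{"dx":0,"dy":0,"dz":-0.095,"ax":0,"ay":0,"az":0,"fingers":-1},{"dx":0,"dy":0,"dz":-0.095,"ax":0,"ay":0,"az":0,"fingers":-1}]'
python3 - <<'E'
from h import *
rel([.5438,.0544,.130],13)
rel([.5438,.0544,.194],13)
E
```

```text
time: 8.88
tool_pos: [0.4976, -0.2889, 0.1937]
tcp_rot: [3.121, 0.355, 0.002]
wrist_force: [-0.3, 0.4, -0.2]
width: 0.204
pos [ 0.4976 -0.2889  0.1937] d [ 0.122  -0.3242  0.0635] turn [ 0.05 -0.07 -0.02] F [-0.3  0.4 -0.2] w 0.204
pos [ 0.4976 -0.2889  0.1937] d [ 0.1221 -0.3241 -0.0005] turn [ 0.05 -0.07 -0.02] F [-0.3  0.4 -0.2] w 0.204
```

```bash
python3 -m inch '[{"dx":0.02,"dy":-0.05,"dz":0,"ax":0,"ay":0,"az":0,"fingers":-1},{"dx":0.04,"dy":-0.1,"dz":0,"ax":0,"ay":0,"az":0,"fingers":-1},{"dx":0.06,"dy":-0.15,"dz":0,"ax":0,"ay":0,"az":0,"fingers":-1},{"dx":0.08,"dy":-0.2,"dz":0,"ax":0,"ay":0,"az":0,"fingers":-1},{"dx":0.1,"dy":-0.25,"dz":0,"ax":0,"ay":0,"az":0,"fingers":-1},{"dx":0.115,"dy":-0.3,"dz":0.02,"ax":0,"ay":0,"az":0,"fingers":-1},{"dx":0.122,"dy":-0.3241,"dz":0.05,"ax":0,"ay":0,"az":0,"fingers":-1},{"dx":0.122,"dy":-0.3241,"dz":0.07,"ax":0,"ay":0,"az":0,"fingers":-1},{"dx":0.122,"dy":-0.3241,"dz":0.07,"ax":0,"ay":0,"az":0,"fingers":-1},{"dx":0.122,"dy":-0.3241,"dz":0.07,"ax":0,"ay":0,"az":0,"fingers":-1}]'
python3 - <<'E'
from h import *
rel([.5438,.0544,.125],13)
s=bot.read_state(); p,d,K,D,V=cam('wrist'); np.savez('tip.npz',p=p,d=d,K=K,D=D,V=V)
t=s['tool_pos']; q=proj([t-[0,0,.0792],[.5438,.0544,.012]],K,D,V); print(q)
u,v=q[0].round().astype(int); x0,y0=max(0,u-90),max(0,v-80)
c=cv2.resize(p[y0:y0+150,x0:x0+200],None,fx=4,fy=4,interpolation=cv2.INTER_CUBIC); print(x0,y0); cv2.imwrite('pics/tip.png',c)
P,uu,vv=pts(np.ones((480,640),bool),d,K,D,V)
m=(np.hypot(P[:,0]-t[0],P[:,1]-t[1])<.012)&(P[:,2]<t[2]-.058)&(P[:,2]>.035); 
for lo in np.arange(.035,.07,.004):
    k=m&(P[:,2]>=lo)&(P[:,2]<lo+.004); print(lo.round(3),k.sum(),(P[k].mean(0)-t).round(4) if k.any() else '')
E
```

```text
time: 10.12
tool_pos: [0.5435, 0.054, 0.123]
tcp_rot: [3.121, 0.354, 0.0]
wrist_force: [0.2, -0.2, -0.5]
width: 0.203
pos [0.5435 0.054  0.123 ] d [ 0.0004 -0.0003 -0.002 ] turn [ 0.04 -0.   -0.04] F [ 0.2 -0.2 -0.5] w 0.203
[[323.51418752 242.16338901]
 [323.01619173 228.42110754]]
234 162
0.035 0 
0.039 0 
0.043 2 [ 0.0009  0.0009 -0.0764]
0.047 17 [ 0.0006  0.0001 -0.0738]
0.051 13 [ 0.0007  0.0001 -0.0697]
0.055 7 [ 0.001   0.0005 -0.0667]
0.059 0 
0.063 3 [ 0.0026 -0.0014 -0.0583]
0.067 0
```

View pics/tip.png

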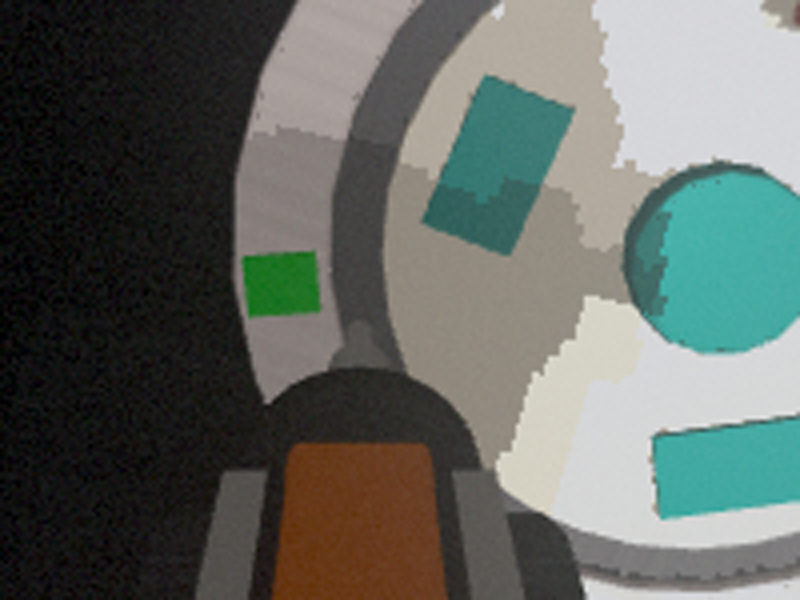

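The tip shows at crop (360,322), which is image (324,242.5), against a prediction of (323.5,242.2). So the tip lies under the TCP, 79 mm below it. Now I lower it into the seam.

```bash
python3 -m inch '[{"dx":0.0004,"dy":-0.0003,"dz":0,"ax":0,"ay":0,"az":0,"fingers":-1},{"dx":0.0004,"dy":-0.0003,"dz":0.008,"ax":0,"ay":0,"az":0,"fingers":-1},{"dx":0.0004,"dy":-0.0003,"dz":0.014,"ax":0,"ay":0,"az":0,"fingers":-1},{"dx":0.0004,"dy":-0.0003,"dz":0.019,"ax":0,"ay":0,"az":0,"fingers":-1},{"dx":0.0004,"dy":-0.0003,"dz":0.023,"ax":0,"ay":0,"az":0,"fingers":-1},{"dx":0.0004,"dy":-0.0003,"dz":0.027,"ax":0,"ay":0,"az":0,"fingers":-1},{"dx":0.0004,"dy":-0.0003,"dz":0.030,"ax":0,"ay":0,"az":0,"fingers":-1},{"dx":0.0004,"dy":-0.0003,"dz":0.030,"ax":0,"ay":0,"az":0,"fingers":-1}]'
cat > arc.py <<'E'
from h import *
import sys
a0,a1,n=float(sys.argv[1]),float(sys.argv[2]),int(sys.argv[3]); z=float(sys.argv[4])
s=bot.read_state(); Rm=R.from_rotvec(s['tcp_rot'])
c=np.array([.564,-.0105]); e=s['tool_pos'][:2]-c; print('r,ang',np.hypot(*e),np.degrees(np.arctan2(e[1],e[0]))%360+8.7)
rel([*s['tool_pos'][:2],z],13)
for a in np.linspace(a0,a1,n+1)[1:]:
    t=np.radians(a-8.7); w=np.array([*(c+.068*np.array([np.cos(t),np.sin(t)])),z])
    print(round(a,1),(1000*Rm.inv().apply(w-s['tool_pos'])).round(1))
E
python3 arc.py 116 159 14 .0925
```

```text
time: 11.18
tool_pos: [0.5443, 0.0543, 0.0935]
tcp_rot: [3.121, 0.354, 0.002]
wrist_force: [-0.2, 0.4, -0.2]
width: 0.2
r,ang 0.06771724409626728 115.62559538608443
pos [0.5443 0.0543 0.0935] d [-0.    -0.     0.001] turn [ 0.05 -0.06 -0.05] F [-0.2  0.4 -0.2] w 0.2
119.1 [-4.1  0.1  1. ]
122.1 [-7.7  0.7  1. ]
125.2 [-11.3   1.5   1. ]
128.3 [-14.8   2.4   1. ]
131.4 [-18.2   3.5   1. ]
134.4 [-21.6   4.9   1. ]
137.5 [-25.    6.4   1. ]
140.6 [-28.2   8.    1. ]
143.6 [-31.3   9.9   1. ]
146.7 [-34.4  11.9   1. ]
149.8 [-37.3  14.1   1. ]
152.9 [-40.1  16.4   1. ]
155.9 [-42.8  18.9   1. ]
159.0 [-45.3  21.5   1. ]
```

```bash
python3 -m inch '[{"dx":0,"dy":0,"dz":0.001,"ax":0,"ay":0,"az":0,"fingers":-1},{"dx":-0.002,"dy":0,"dz":0.001,"ax":0,"ay":0,"az":0,"fingers":-1},{"dx":-0.005,"dy":0.0002,"dz":0.001,"ax":0,"ay":0,"az":0,"fingers":-1},{"dx":-0.0085,"dy":0.0009,"dz":0.001,"ax":0,"ay":0,"az":0,"fingers":-1},{"dx":-0.012,"dy":0.0017,"dz":0.001,"ax":0,"ay":0,"az":0,"fingers":-1},{"dx":-0.0153,"dy":0.0026,"dz":0.001,"ax":0,"ay":0,"az":0,"fingers":-1},{"dx":-0.0187,"dy":0.0037,"dz":0.001,"ax":0,"ay":0,"az":0,"fingers":-1},{"dx":-0.0221,"dy":0.0051,"dz":0.001,"ax":0,"ay":0,"az":0,"fingers":-1},{"dx":-0.0254,"dy":0.0066,"dz":0.001,"ax":0,"ay":0,"az":0,"fingers":-1},{"dx":-0.0286,"dy":0.0082,"dz":0.001,"ax":0,"ay":0,"az":0,"fingers":-1},{"dx":-0.0317,"dy":0.0101,"dz":0.001,"ax":0,"ay":0,"az":0,"fingers":-1},{"dx":-0.0346,"dy":0.0121,"dz":0.001,"ax":0,"ay":0,"az":0,"fingers":-1},{"dx":-0.0374,"dy":0.0142,"dz":0.001,"ax":0,"ay":0,"az":0,"fingers":-1},{"dx":-0.0402,"dy":0.0165,"dz":0.001,"ax":0,"ay":0,"az":0,"fingers":-1},{"dx":-0.0428,"dy":0.0189,"dz":0.001,"ax":0,"ay":0,"az":0,"fingers":-1},{"dx":-0.0453,"dy":0.0215,"dz":0.001,"ax":0,"ay":0,"az":0,"fingers":-1}]'; python3 arc.py 159 202 14 .0925
```

```text
time: 13.18
tool_pos: [0.5048, 0.0229, 0.0925]
tcp_rot: [3.121, 0.354, 0.002]
wrist_force: [-0.6, -1.3, -0.7]
width: 0.207
r,ang 0.06796238640816847 159.21669618270437
pos [0.5048 0.0229 0.0925] d [ 0.  0. -0.] turn [ 0.06 -0.06 -0.05] F [-0.6 -1.3 -0.7] w 0.207
162.1 [-2.3  2.5 -0. ]
165.1 [-4.5  5.4 -0. ]
168.2 [-6.6  8.4 -0. ]
171.3 [-8.5 11.5 -0. ]
174.4 [-10.3  14.7  -0. ]
177.4 [-11.9  18.   -0. ]
180.5 [-13.3  21.3  -0. ]
183.6 [-14.5  24.8  -0. ]
186.6 [-15.5  28.2  -0. ]
189.7 [-16.4  31.8  -0. ]
192.8 [-17.   35.4   0. ]
195.9 [-17.5  39.    0. ]
198.9 [-17.8  42.6   0. ]
202.0 [-17.8  46.3   0. ]
```

Tracking well, with negligible force. Second third.

```bash
python3 -m inch '[{"dx":-0.0012,"dy":0.0012,"dz":0,"ax":0,"ay":0,"az":0,"fingers":-1},{"dx":-0.003,"dy":0.0033,"dz":0,"ax":0,"ay":0,"az":0,"fingers":-1},{"dx":-0.005,"dy":0.006,"dz":0,"ax":0,"ay":0,"az":0,"fingers":-1},{"dx":-0.007,"dy":0.009,"dz":0,"ax":0,"ay":0,"az":0,"fingers":-1},{"dx":-0.0088,"dy":0.012,"dz":0,"ax":0,"ay":0,"az":0,"fingers":-1},{"dx":-0.0105,"dy":0.0151,"dz":0,"ax":0,"ay":0,"az":0,"fingers":-1},{"dx":-0.0120,"dy":0.0183,"dz":0,"ax":0,"ay":0,"az":0,"fingers":-1},{"dx":-0.0134,"dy":0.0216,"dz":0,"ax":0,"ay":0,"az":0,"fingers":-1},{"dx":-0.0146,"dy":0.0251,"dz":0,"ax":0,"ay":0,"az":0,"fingers":-1},{"dx":-0.0156,"dy":0.0285,"dz":0,"ax":0,"ay":0,"az":0,"fingers":-1},{"dx":-0.0164,"dy":0.032,"dz":0,"ax":0,"ay":0,"az":0,"fingers":-1},{"dx":-0.0171,"dy":0.0356,"dz":0,"ax":0,"ay":0,"az":0,"fingers":-1},{"dx":-0.0175,"dy":0.0392,"dz":0,"ax":0,"ay":0,"az":0,"fingers":-1},{"dx":-0.0178,"dy":0.0428,"dz":0,"ax":0,"ay":0,"az":0,"fingers":-1},{"dx":-0.0178,"dy":0.0463,"dz":0,"ax":0,"ay":0,"az":0,"fingers":-1}]'; python3 arc.py 202 245 14 .0925
```

```text
time: 15.05
tool_pos: [0.4979, -0.0264, 0.0925]
tcp_rot: [3.121, 0.354, 0.002]
wrist_force: [0.8, -0.2, -0.6]
width: 0.203
r,ang 0.0679618056474466 202.21578800706575
pos [ 0.4979 -0.0264  0.0925] d [-0. -0.  0.] turn [ 0.05 -0.06 -0.05] F [ 0.8 -0.2 -0.6] w 0.203
205.1 [0.1 3.4 0. ]
208.1 [0.4 7.  0. ]
211.2 [ 0.9 10.6  0. ]
214.3 [ 1.6 14.2  0. ]
217.4 [ 2.5 17.7  0. ]
220.4 [ 3.6 21.2  0. ]
223.5 [ 4.8 24.6  0. ]
226.6 [ 6.3 28.   0. ]
229.6 [ 7.9 31.2  0. ]
232.7 [ 9.7 34.4  0. ]
235.8 [11.7 37.5  0. ]
238.9 [13.8 40.4  0.1]
241.9 [16.1 43.3  0.1]
245.0 [18.5 46.   0.1]
```

```bash
python3 -m inch '[{"dx":0,"dy":0.0017,"dz":0,"ax":0,"ay":0,"az":0,"fingers":-1},{"dx":0.0002,"dy":0.0045,"dz":0,"ax":0,"ay":0,"az":0,"fingers":-1},{"dx":0.0005,"dy":0.0078,"dz":0,"ax":0,"ay":0,"az":0,"fingers":-1},{"dx":0.001,"dy":0.0112,"dz":0,"ax":0,"ay":0,"az":0,"fingers":-1},{"dx":0.0017,"dy":0.0146,"dz":0,"ax":0,"ay":0,"az":0,"fingers":-1},{"dx":0.0026,"dy":0.018,"dz":0,"ax":0,"ay":0,"az":0,"fingers":-1},{"dx":0.0037,"dy":0.0214,"dz":0,"ax":0,"ay":0,"az":0,"fingers":-1},{"dx":0.0049,"dy":0.0247,"dz":0,"ax":0,"ay":0,"az":0,"fingers":-1},{"dx":0.0063,"dy":0.028,"dz":0,"ax":0,"ay":0,"az":0,"fingers":-1},{"dx":0.0079,"dy":0.0312,"dz":0,"ax":0,"ay":0,"az":0,"fingers":-1},{"dx":0.0097,"dy":0.0344,"dz":0,"ax":0,"ay":0,"az":0,"fingers":-1},{"dx":0.0117,"dy":0.0375,"dz":0,"ax":0,"ay":0,"az":0,"fingers":-1},{"dx":0.0138,"dy":0.0404,"dz":0,"ax":0,"ay":0,"az":0,"fingers":-1},{"dx":0.0161,"dy":0.0433,"dz":0,"ax":0,"ay":0,"az":0,"fingers":-1},{"dx":0.0185,"dy":0.046,"dz":0,"ax":0,"ay":0,"az":0,"fingers":-1},{"dx":0.0185,"dy":0.046,"dz":0,"ax":0,"ay":0,"az":0,"fingers":-1}]'; python3 arc.py 245 246 1 .0925
python3 - <<'E'
from h import *
s=bot.read_state(); p,d,K,D,V=cam('wrist')
q=proj([s['tool_pos']-[0,0,.0792]],K,D,V)[0]; u,v=q.round().astype(int); x0,y0=u-100,max(0,v-90)
print(q,x0,y0); cv2.imwrite('pics/end.png',cv2.resize(p[y0:y0+150,x0:x0+200],None,fx=4,fy=4,interpolation=cv2.INTER_CUBIC))
rel([.4980,-.2891,.194],13)
E
```

```text
time: 17.05
tool_pos: [0.5266, -0.0672, 0.0926]
tcp_rot: [3.121, 0.354, 0.002]
wrist_force: [0.3, -0.4, -0.7]
width: 0.2
r,ang 0.06797028830639847 245.26835405015498
pos [ 0.5266 -0.0672  0.0926] d [-0.     -0.      0.0001] turn [ 0.06 -0.07 -0.07] F [ 0.3 -0.4 -0.7] w 0.2
246.0 [0.6 0.6 0.1]
[323.44523634 242.31560053] 223 152
pos [ 0.5263 -0.0671  0.0925] d [-0.0772  0.2101 -0.1013] turn [ 0.05 -0.06 -0.06] F [ 0.6  0.3 -1.5] w 0.204
```

View pics/end.png

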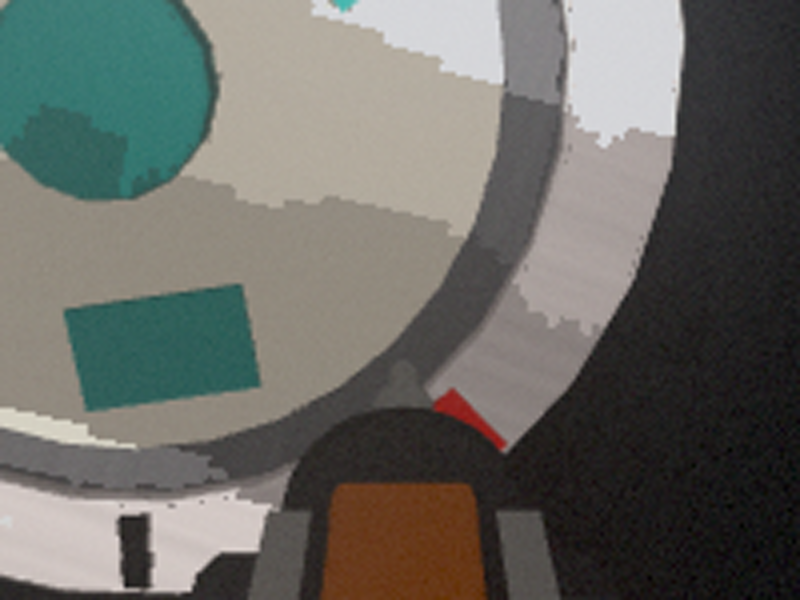

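The tip sits in the groove at crop (402,362), beside the red mark at (470,415). I lift out and go back over the fork.

```bash
python3 -m inch '[{"dx":0,"dy":0,"dz":-0.005,"ax":0,"ay":0,"az":0,"fingers":-1},{"dx":0,"dy":0,"dz":-0.02,"ax":0,"ay":0,"az":0,"fingers":-1},{"dx":0,"dy":0,"dz":-0.06,"ax":0,"ay":0,"az":0,"fingers":-1},{"dx":0,"dy":0.01,"dz":-0.101,"ax":0,"ay":0,"az":0,"fingers":-1},{"dx":-0.02,"dy":0.06,"dz":-0.101,"ax":0,"ay":0,"az":0,"fingers":-1},{"dx":-0.04,"dy":0.11,"dz":-0.101,"ax":0,"ay":0,"az":0,"fingers":-1},{"dx":-0.06,"dy":0.16,"dz":-0.101,"ax":0,"ay":0,"az":0,"fingers":-1},{"dx":-0.077,"dy":0.20,"dz":-0.101,"ax":0,"ay":0,"az":0,"fingers":-1},{"dx":-0.0772,"dy":0.2101,"dz":-0.1013,"ax":0,"ay":0,"az":0,"fingers":-1},{"dx":-0.0772,"dy":0.2101,"dz":-0.1013,"ax":0,"ay":0,"az":0,"fingers":-1},{"dx":-0.0772,"dy":0.2101,"dz":-0.1013,"ax":0,"ay":0,"az":0,"fingers":-1}]'
python3 - <<'E'
from h import *
rel([.4980,-.2891,.1004],13)
s=bot.read_state(); p,d,K,D,V=cam('wrist'); t=s['tool_pos']
a=np.radians(12.5); o=np.array([.4944,-.2896]); f=lambda x,y,z:[*(o+[x*np.cos(a)-y*np.sin(a),x*np.sin(a)+y*np.cos(a)]),z]
g=[f(x,y,.08) for x in(-.026,.026) for y in(-.008,.008)]
q=proj([t-[0,0,.0792],*g,[.498,-.2891,.08]],K,D,V); print(q.round(1))
P,u,v=pts(np.ones((480,640),bool),d,K,D,V); hv=p[v,u].max(1)
m=(np.hypot(P[:,0]-.5,P[:,1]+.287)<.08)&(P[:,2]>.077)&(P[:,2]<.084)&(hv>70); print(cv2.minAreaRect(P[m][:,:2].astype(np.float32)),m.sum())
cv2.imwrite('pics/fk.png',cv2.resize(p[120:300,210:440],None,fx=3,fy=3))
E
```

```text
time: 18.48
tool_pos: [0.4983, -0.2879, 0.1942]
tcp_rot: [3.121, 0.356, 0.002]
wrist_force: [0.1, -1.1, -1.1]
width: 0.205
pos [ 0.4983 -0.2879  0.1942] d [-0.0006  0.0011  0.0938] turn [ 0.02 -0.07  0.  ] F [ 0.1 -1.1 -1.1] w 0.205
[[323.5 242.3]
 [333.9 263.3]
 [314.4 263.2]
 [335.1 200.9]
 [314.4 200.8]
 [324.9 228.6]]
((0.5013198256492615, -0.28803473711013794), (0.06643563508987427, 0.04409932345151901), 12.377466201782227) 3150
```

View pics/fk.png

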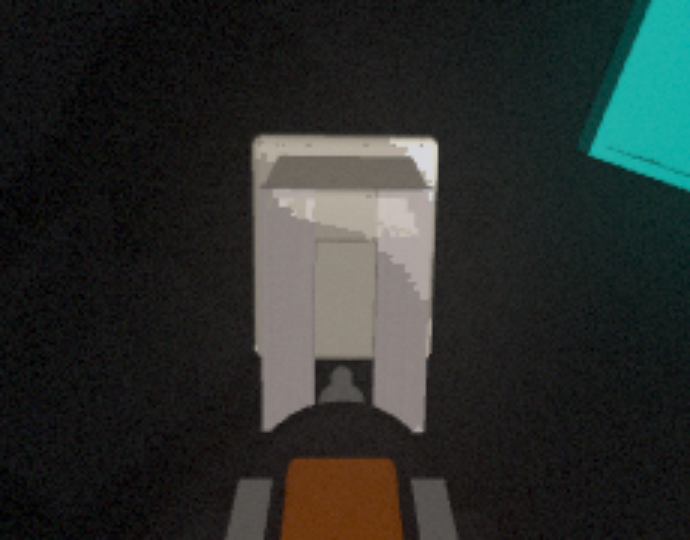

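The tip, at crop (343,375), is centred over the slot, which spans x=315 to 375. Lowering it.

```bash
python3 -m inch '[{"dx":-0.0012,"dy":0.0011,"dz":0.01,"ax":0,"ay":0,"az":0,"fingers":-1},{"dx":-0.0012,"dy":0.0011,"dz":0.03,"ax":0,"ay":0,"az":0,"fingers":-1},{"dx":-0.0012,"dy":0.0011,"dz":0.05,"ax":0,"ay":0,"az":0,"fingers":-1},{"dx":-0.0012,"dy":0.0011,"dz":0.07,"ax":0,"ay":0,"az":0,"fingers":-1},{"dx":-0.0012,"dy":0.0011,"dz":0.082,"ax":0,"ay":0,"az":0,"fingers":-1},{"dx":-0.0012,"dy":0.0011,"dz":0.09,"ax":0,"ay":0,"az":0,"fingers":-1},{"dx":-0.0012,"dy":0.0011,"dz":0.093,"ax":0,"ay":0,"az":0,"fingers":-1},{"dx":-0.0012,"dy":0.0011,"dz":0.094,"ax":0,"ay":0,"az":0,"fingers":-1},{"dx":-0.0012,"dy":0.0011,"dz":0.094,"ax":0,"ay":0,"az":0,"fingers":-1}]'; python3 -c "
from h import *
rel([.4972,-.2891,.0992],13)"
```

```text
time: 19.65
tool_pos: [0.4979, -0.2894, 0.1008]
tcp_rot: [3.12, 0.356, 0.003]
wrist_force: [-0.3, -0.3, -1.1]
width: 0.206
pos [ 0.4979 -0.2894  0.1008] d [-0.0006 -0.0005  0.0016] turn [ 0.07 -0.11  0.02] F [-0.3 -0.3 -1.1] w 0.206
```

```bash
python3 -m inch '[{"dx":0,"dy":0,"dz":0.001,"ax":0,"ay":0,"az":0,"fingers":-1},{"dx":0,"dy":0,"dz":0.0018,"ax":0,"ay":0,"az":0,"fingers":-1},{"dx":0,"dy":0,"dz":0.0018,"ax":0,"ay":0,"az":0,"fingers":-1}]'
python3 -m inch '[{"dx":0,"dy":0,"dz":0,"ax":0,"ay":0,"az":0,"fingers":-0.5},{"dx":0,"dy":0,"dz":0,"ax":0,"ay":0,"az":0,"fingers":-0.3},{"dx":0,"dy":0,"dz":0,"ax":0,"ay":0,"az":0,"fingers":0},{"dx":0,"dy":0,"dz":0,"ax":0,"ay":0,"az":0,"fingers":0.2},{"dx":0,"dy":0,"dz":0,"ax":0,"ay":0,"az":0,"fingers":0.2},{"dx":0,"dy":0,"dz":0,"ax":0,"ay":0,"az":0,"fingers":0.2}]'
```

```text
time: 20.02
tool_pos: [0.4981, -0.2896, 0.0993]
tcp_rot: [3.12, 0.356, 0.004]
wrist_force: [0.3, -0.5, 0.4]
width: 0.204
time: 20.78
tool_pos: [0.4981, -0.2896, 0.0992]
tcp_rot: [3.12, 0.356, 0.004]
wrist_force: [-0.0, -0.1, 0.2]
width: 0.6
```

Released. Straight up, then back to a viewing position.

```bash
python3 -m inch '[{"dx":0,"dy":0,"dz":-0.02,"ax":0,"ay":0,"az":0,"fingers":0.2},{"dx":0,"dy":0,"dz":-0.06,"ax":0,"ay":0,"az":0,"fingers":0.2},{"dx":0,"dy":0,"dz":-0.12,"ax":0,"ay":0,"az":0,"fingers":0.2},{"dx":-0.03,"dy":0,"dz":-0.15,"ax":0,"ay":0,"az":0,"fingers":0.2},{"dx":-0.06,"dy":0,"dz":-0.15,"ax":0,"ay":0,"az":0,"fingers":0.2},{"dx":-0.06,"dy":0,"dz":-0.15,"ax":0,"ay":0,"az":0,"fingers":0.2},{"dx":-0.06,"dy":0,"dz":-0.15,"ax":0,"ay":0,"az":0,"fingers":0.2}]'; python3 wf.py
python3 - <<'E'
from h import *
f=np.load('wf.npz'); p,d,K,D,V=[f[k] for k in 'pdKDV']
P,u,v=pts(np.ones((480,640),bool),d,K,D,V); h=cv2.cvtColor(p,cv2.COLOR_BGR2HSV)[v,u].astype(int)
o=(np.hypot(P[:,0]-.494,P[:,1]+.29)<.03)&(h[:,1]>120)&(P[:,2]>.137)&(P[:,2]<.147)
print('handle',P[o].mean(0),cv2.minAreaRect(P[o][:,:2].astype(np.float32)))
p,d,K,D,V=cam('top')
P,u,v=pts(np.ones((480,640),bool),d,K,D,V); h=cv2.cvtColor(p,cv2.COLOR_BGR2HSV)[v,u].astype(int)
m=(h[:,1]>120)&((h[:,0]<8)|(h[:,0]>172))&(np.hypot(P[:,0]-.62,P[:,1]+.019)<.04); print('paddle z',m.sum(),P[m].mean(0).round(4))
b=np.load('top0.npz')['p']; df=cv2.absdiff(p,b).max(2); x=p.copy(); 
for t in ['vial_a','count_tray','tweezers','pill_cup','spatula']:
    print(t,[(round(q['p'],2),np.round(q['box'])) for q in bot.masks_of('top',t)[:2]])
cv2.imwrite('pics/fin.png',np.vstack([p[150:350,140:540],cv2.resize(cv2.imread('pics/wf1.png'),(400,300))]))
E
```

```text
time: 21.65
tool_pos: [0.4397, -0.3029, 0.2498]
tcp_rot: [3.119, 0.355, 0.006]
wrist_force: [-0.2, -0.5, -0.1]
width: 0.606
otop 739 [ 0.4881 -0.2894  0.1763] [ 0.4359 -0.3293  0.1407] [ 0.5061 -0.2465  0.345 ] ((0.4518836736679077, -0.2991012632846832), (0.08726134896278381, 0.08951403200626373), 57.46870040893555)
o 777 [ 0.489  -0.2894  0.1732] [ 0.4361 -0.3286  0.0982] [ 0.5066 -0.2469  0.3445] ((0.4518836736679077, -0.2991012632846832), (0.08726134896278381, 0.08951403200626373), 57.46870040893555)
tines 2263 [ 0.5065 -0.2865  0.0806] [ 0.4687 -0.3127  0.0791] [ 0.5344 -0.2635  0.0823] ((0.5012321472167969, -0.2882041931152344), (0.06534050405025482, 0.04407500848174095), 12.06419563293457)
base 667 [ 0.5033 -0.2881  0.0101] [ 0.4651 -0.3217  0.0076] [ 0.5418 -0.2535  0.012 ] ((0.5020937323570251, -0.2880496382713318), (0.07375937700271606, 0.059689611196517944), 13.044991493225098)
handle [ 0.49754253 -0.28964683  0.14240514] ((0.4973564147949219, -0.28954166173934937), (0.017007919028401375, 0.017547916620969772), 12.862200736999512)
paddle z 78 [ 0.62   -0.0188  0.0418]
vial_a [(0.73, array([203., 178., 221., 201.])), (0.63, array([397., 186., 412., 205.]))]
count_tray [(0.64, array([450., 198., 533., 265.]))]
tweezers [(0.7, array([487., 299., 499., 338.])), (0.42, array([150., 220., 170., 238.]))]
pill_cup [(0.64, array([150., 220., 168., 239.]))]
spatula [(0.85, array([108., 248., 135., 323.]))]
```

View pics/fin.png

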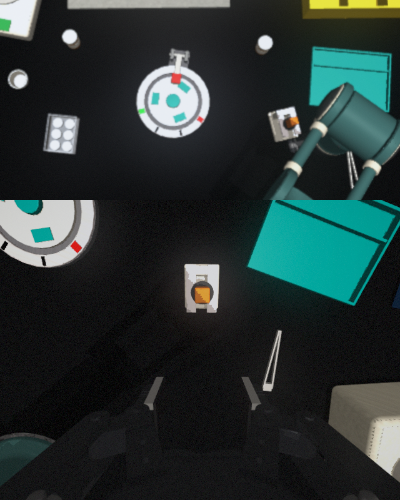

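The stylus hangs upright in the fork, lower crop (202,293), and its handle pose is within 1 mm of the start. The lever is down and the bystanders are where they were. Handing in.

```bash
python3 -c "
from workcell import bot
print(bot.finish_job())"
```

```text
the job is handed in; nothing more can be done
None
```

The job is done as asked and was handed in at about 22 s on the robot's clock. `finish_job()` gives no verdict.

- **Lever:** I pressed it down with shut fingers until it met its stop at 8.9 N. A depth check then showed it level at about 40.5 mm, and the last picture still shows it down.
- **Seam:** I lowered the stylus tip in at the green mark (about 116°) and guided it past both ticks to 245°, just past the red mark's centre. Commanded speed was about 29 mm/s. The measured radius, taken at the start and after each third, stayed at 67.7–68.0 mm. The tip ran about 1–2 mm above the groove floor and 4 mm below the rim. Forces read at the end of each third were under 2 N.
- **Stylus:** It is back in the fork and released, with the handle within 1 mm of where it started and at the same height. The gripper is clear of everything.
- **Bystanders:** In the last top view they are where they were, within detection noise.

Two things went wrong or disagreed:
- My first move was refused because its rows lacked some keys. Nothing moved.
- The stylus hung about 3 mm further along the slot than the fork origin I worked out. I put it back where I found it.

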